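# Close the guard and make the interlock

## Robot

A 6-joint arm with a two-finger parallel gripper is mounted at the origin on a cart in front of the work surface, level with it; the furniture and walls round the work are solid. World frame = base frame: x ahead of the robot, y to its left, z up, the work surface at z = 0. Lengths are in mm, angles in rad, forces in N, time in s.
With the tool pointing down it reaches from about 375 to 900 mm from the base axis. Payload 3.1 kg.
Tool frame: the origin (TCP) lies at the very end of the fingers, on their centre line; the grasp point (between the pads) lies 19 mm behind it; z points along the fingers, x is the direction in which the jaws open and shut, and the axes are right-handed (so a half turn about z gives the same grasp; the last joint's range is limited). The gripper opens to 87 mm and grips with 3 to 60 N. Pads are 19 mm wide; open, the fingers measure 117 mm over their backs; the gripper's body (75 mm by 190 mm) begins 51 mm behind the grasp point.
Start: joints at [-1.431, 0.527, 1.433, -0, 1.181, -0.178], TCP at [195.915, -593.476, 222.548] pointing down, gripper open.
Joint ranges: [-3.08, 3.08], [-0.75, 2.2], [0.22, 2.44], [-1.43, 4.57], [0, 2.65], [-2.85, 2.85]. Speed limits (rad/s): [2.79, 2.79, 3.14, 3.14, 3.14, 3.14].

## Interface

Orientations are given as a unit quaternion [x, y, z, w].
In Python, from rig import robot, vision, ticket, nets gives the robot as it stands. The module is installed in compiled form; this text tells all that it offers.
- The arm moves only by the tool step_arm, never from a script. Its argument "series" is a list that holds one entry, the list of rows, each a list of 5 numbers: the shift along the tool's x, y, z in units of 0.12 m (1.0 is 0.12 m), then the turn about the tool's z in units of 360 degrees (1.0 is 360 degrees), then the finger opening in mm, from 0 to 87. In form: [[[x, y, z, turn, claw], ...]]. A call has 1 to 10 rows; each row shifts and turns the commanded pose from where the row before left it, along the tool's axes as they then stand; what a row does not reach is not made up. A row lasts 1/10 s, in which the tool goes at most 50 mm and 8.59 degrees, less where a joint would pass 70% of its speed; a pose out of reach is approached as far as the arm can. A call with a number of a shift or a turn outside -1 to 1 is refused whole. A call with a gripper value outside its range is refused whole. The fingers move at their own pace and stop on an object; "force" is the grip in N (left out, the last holds). Time passes only in rows, so rows that do not move let the fingers close. It gives the time, the measured TCP pose, the force and the opening at its end, in the units of the state.
- robot.sense(): the state, without advancing time (a new reading comes with each control period).
- vision.read_camera(name): name is "side" or "top" or "wrist"; returns a dict with "color" (400x640x3 uint8, blue, green, red), "z_map" (400x640 float32, mm along the optical axis (not along the pixel's ray), 0 where there is no reading), "fx", "fy", "cx", "cy" (pixels), "position" and "rotation" of the camera in the world; the wrist camera has in their place "T_tool_cam" (4x4, takes a point from camera to tool coordinates, whose origin is the TCP and whose axes are the tool frame's). Camera axes: x right, y up, looking along -z (the intrinsics and any distortion apply to the point x, -y, -z); pixel columns grow to the right and rows downward; lengths in mm; the calibration is good to about 2 mm. A picture is of the moment at which its call begins: read the wrist's pose just before it.
- ticket.job_done(): hands the job in, once; it reports no verdict.
Trained networks look in a picture, given as the dict that the camera call returned (one of the last four; its "shot" number tells which), for a name from the list of things; names that differ only in an ending like _2 or _b are one class to them, and where a whole thing is asked for, a point or a joint stands for the part that bears it (a point fixed in the world has none). Each returns a list of dicts, best first, with "p" (0 to 1); they miss things now and then, are a little off and sometimes report something else, mostly with a low value. They report only what shows in the picture. A call takes as long as a camera call.
- nets.masks_of(picture, target): "pixels" (400x640 bool, what is visible of it) and "box" ([left, top, right, bottom] in pixels, round what is visible of it).
The state is a dict: "time": time; "qpos": joint angles; "qvel": joint speeds; "tau": joint torques, N m; "ee_pos": TCP position; "orientation": TCP orientation; "contact_force": force on the tool from outside, world axes, zero at the start; "torque": the same for the moment, N m; "width": finger opening in mm.
Only numpy, scipy, OpenCV 4.12 (cv2) and the standard library are available. Lean on these libraries where they do the work, as an engineer would, in place of code of your own. Each camera call takes 0.05 s, during which the arm holds its last target.

## Task

Get the test station ready and start it: slide the guard fully shut, then take the tongue key out of its parking holder and push it straight down through the guard's ear into the interlock switch slot until it is fully home. Only then press the start button all the way down, and let it go; leave the key in the switch, the guard shut and the things lying around where they are.

Things in the scene. Friction and masses are not known exactly. Their poses are not given: they have to be found in the camera images.
- station: Fixed test station: grey base plate 96 x 168 x 8 mm flat on the table, long side along its y axis (y = -98 to +70 mm from the origin). On it a rubber block as the specimen and, near the +y end, the interlock switch: grey block 38 x 36 mm, top 46 mm above the table. Origin: on the table, under the specimen; z up. Its place and yaw vary.
- guard (a joint): Position of the sliding guard in m: 0 = fully shut (against its end stop), up to 0.060 = open; it grows as the guard moves toward the station's -y. Slides with about 1.5 N of friction and stays where it is left.
- guard_handle (a point): Centre of the black grip ridge on the guard, 59 mm above the table: 36 mm along x, 12 mm along y (the sliding direction), 48 to 70 mm above the table. Axes as the station's; shutting the guard moves it toward +y. The guard is a hood with a grey top and clear plastic sides, 84 (x) x 52 (y) mm, 48 mm high, reaching 18 mm behind (-y) and 30 mm ahead (+y) of the ridge's centre.
- ear_window (a point): Centre, on the upper face, of the window in the guard's steel ear, a flat plate 32 mm wide along x and 4 mm thick that reaches out from the guard's +y side, upper face 52 mm above the table. The window is 11 mm along x by 22 mm along y; with the guard shut it lies right over the switch slot (6 mm above its mouth), and the key's tongue goes down through both. Axes as the station's.
- switch_mouth (a point): Centre of the mouth of the switch slot, in the top face of the interlock switch, 46 mm above the table, 44 mm along the station's +y from its origin. The slot is 8 mm along x and 19 mm along y, 26 mm deep, with a 2 mm chamfer round the mouth; axes as the station's, z up. Fixed to the station.
- key_grip (a point): Centre of the black grip head of the tongue key, the loose part to grasp (about 60 g). Head: 12 mm thick along the key's x, 26 mm along y, 32 mm high. At the start the key stands upright in the parking holder, the head's underside (a shoulder) on the holder's top, this point 50 mm above the table. Fully home in the switch, the shoulder rests on the guard's ear, this point 68 mm above the table.
- key_tip (a point): Lower end of the key's flat steel tongue, on its axis, 46 mm below the grip centre; axes as key_grip. The tongue is 5 mm thick along x, 16 mm wide along y, 30 mm long and points straight down (-z) from the head. Fully home in the switch, the tip is 24 mm below the switch mouth. The key is the same after a half turn about z.
- holder: Fixed parking holder of the key: plain dark steel block 44 x 44 x 34 mm with an 8 x 19 mm slot (8 along x, 19 along y) in its top. Origin: centre of its underside. It stands to the left or to the right of the station.
- start_top (a point): Centre of the top of the start button, 52 mm above the table: a round grey cap of 26 mm diameter in a black housing on a grey box of 56 x 56 x 30 mm, on the other side of the station from the holder; pressed straight down.
- start (a joint): Travel of the start button in m: 0 = up, 0.006 = fully down (about 5 N); it springs back.
- pot: Bystander: small white pot with a green lid, 45 mm diameter, 43 mm high; origin: centre of its underside.
- forceps: Bystander: tweezers lying flat, 18 x 120 x 8 mm; origin: centre of the underside.
- sharpener_1: Bystander: small sharpener, 15 x 25 x 14 mm; origin: centre of the underside.
- abrasive_1: Bystander: sanding block, 48 x 85 x 25 mm; origin: centre of the underside.

How it is judged (in metres and radians):
On the way, in this order (a step that is already met when the one before it is completed fails the run):
1. the guard is slid fully shut (within 3 mm), the key not yet in the switch (value of joint guard below 0.003 m and horizontal distance between key_tip and switch_mouth above 0.03 m), for 0.2 s.
2. the key's tongue is fully home in the switch slot (tip at least 22 mm below the mouth, upright), guard shut (z of key_tip in the frame of switch_mouth below -0.022 m and horizontal distance between key_tip and switch_mouth below 0.005 m and angle between key_tip's own z axis and vertical below 0.12 rad and value of joint guard below 0.005 m), for 0.2 s.
3. the start button is pressed down (at least 4.5 of its 6 mm) (value of joint start above 0.0045 m), for 0.05 s.
At the end, for the whole second after the job is handed in: The guard is shut (within 5 mm of its stop), the key stands in the switch slot with its tongue tip at least 22 mm below the mouth (24 mm is fully home), within 5 mm of the slot's centre and upright within 0.12 rad, and the start button has been pressed and is up again (all of step 2 and value of joint start below 0.002 m); the robot touches nothing.
It fails at once if the start button is pressed while the key is not home in the switch (value of joint start above 0.003 m and (z of key_tip in the frame of switch_mouth above -0.02 m or horizontal distance between key_tip and switch_mouth above 0.01 m)).
It fails at once if a bystander is moved by more than 25 mm (distance of any of pot, forceps, sharpener_1, abrasive_1 from where it was at the start of the episode above 0.025 m).
It also fails if it takes over 67 s, if anything falls off the work surface, if the arm or the gripper's body presses on something with over 40 N, if the wrist force passes 120 N, or if a joint passes its speed limit or range.

## Working session

There is one attempt and no reset: what is moved stays moved. The work goes in short steps, Python scripts to look and compute and a tool call to move; the robot and the scene stay as the last step left them, time stands still between calls to the robot, and variables do not carry over. Pictures are saved under pics/ and viewed, and the job is handed in when it is done.

Besides the shell and the picture viewer there is one more tool, called after "Emit:" in YAML: its name, and indented under it one key for each argument. step_arm: Moves the arm, as the interface text tells. Shifts and turns lie within -1 to 1; 1 stands for 0.12 m of shift or 360 degrees of turn. Its arguments: {"type":"object","properties":{"series":{"type":"array"},"force":{"type":"number"}},"required":["series"]}

```bash
mkdir -p pics; cat > h.py <<'E'
import numpy as np, cv2
from rig import robot, vision, ticket, nets
from scipy.spatial.transform import Rotation as R
def quatR(q): return R.from_quat(q).as_matrix()
def cam(name):
    s=robot.sense(); p=vision.read_camera(name)
    if 'T_tool_cam' in p:
        T=np.eye(4);T[:3,:3]=quatR(s['orientation']);T[:3,3]=s['ee_pos']
        p['W']=T@np.array(p['T_tool_cam'])
    else:
        T=np.eye(4);r=np.array(p['rotation']);T[:3,:3]=r if r.shape==(3,3) else quatR(r);T[:3,3]=p['position'];p['W']=T
    return p
def cloud(p):
    z=p['z_map'];v,u=np.mgrid[:400,:640]
    # undistort if any
    d=p.get('distortion',p.get('dist',None))
    x=(u-p['cx'])/p['fx']*z;y=-(v-p['cy'])/p['fy']*z
    P=np.stack([x,y,-z],-1)
    return P@p['W'][:3,:3].T+p['W'][:3,3]
E
python3 - <<'E'
from h import *
s=robot.sense();print(s)
for n in ['side','top','wrist']:
    p=cam(n);print(n,[ (k,v if np.size(v)<20 else np.shape(v)) for k,v in p.items()])
    cv2.imwrite(f'pics/{n}0.png',p['color'])
    c=cloud(p)
    np.savez(f'{n}0.npz',c=c,z=p['z_map'],img=p['color'])
    for t in ['station','guard','guard_handle','ear_window','key_grip','holder','start_top','start','pot','forceps','sharpener_1','abrasive_1']:
        try:m=nets.masks_of(p,t)
        except Exception as e: print(t,e);continue
        for k in m[:2]:
            ok=k['pixels']&(p['z_map']>0)
            print(t,round(k['p'],2),k['box'],np.median(c[ok],0).round(0) if ok.any() else None, ok.sum())
E
```

```text
{'time': 0.0, 'qpos': array([-1.43046250e+00,  5.28504853e-01,  1.43391611e+00,  2.22607605e-05,
        1.18138358e+00, -1.78501922e-01]), 'qvel': array([-0.00206279, -0.00140498,  0.00098089,  0.00172434, -0.0016236 ,
       -0.00061057]), 'tau': array([ 8.98497728e-04, -4.40037811e+01, -1.76589292e+01,  6.34015328e-02,
        5.84775140e-02, -1.65675478e-04]), 'ee_pos': array([ 195.84119023, -592.74671251,  221.54347621]), 'orientation': array([ 8.10386187e-01, -5.85895046e-01, -7.59542305e-04, -8.03941829e-04]), 'contact_force': array([ 0.24591285, -0.24455297,  1.10957918]), 'torque': array([ 0.05293799, -0.0081267 ,  0.00517466]), 'width': 86.61851365433462}
side [('color', (400, 640, 3)), ('z_map', (400, 640)), ('fx', 414.7229532197382), ('fy', 414.7229532197382), ('cx', 321.40167240298024), ('cy', 190.5003843358074), ('position', array([  255.12395619, -1226.18500507,   585.90131156])), ('rotation', array([ 0.53308772, -0.07553533, -0.12082109,  0.83397491])), ('shot', 1), ('W', array([[ 9.59393355e-01,  1.20989615e-01, -2.54805618e-01,
         2.55123956e+02],
       [-2.8
[... 2623 characters left out ...]
y([[ 9.99999837e-01, -4.38957845e-04, -3.66472418e-04,
        -7.13916602e-01],
       [-5.15682150e-04, -9.69208634e-01, -2.46240446e-01,
        -6.72460445e+01],
       [-2.47099057e-04,  2.46240595e-01, -9.69208702e-01,
        -1.61837086e+02],
       [ 0.00000000e+00,  0.00000000e+00,  0.00000000e+00,
         1.00000000e+00]])), ('shot', 3), ('W', array([[ 3.13873726e-01,  9.20246970e-01,  2.33728044e-01,
         2.59518247e+02],
       [-9.49464701e-01,  3.04148638e-01,  7.75266884e-02,
        -5.71726668e+02],
       [ 2.55634111e-04, -2.46250118e-01,  9.69206281e-01,
         3.84405166e+02],
       [ 0.00000000e+00,  0.00000000e+00,  0.00000000e+00,
         1.00000000e+00]]))]
```

```bash
python3 - <<'E'
import cv2
a=cv2.imread('pics/top0.png')[120:300,160:470];cv2.imwrite('pics/top0c.png',cv2.resize(a,None,fx=2.5,fy=2.5,interpolation=2))
a=cv2.imread('pics/side0.png')[150:310,190:380];cv2.imwrite('pics/side0c.png',cv2.resize(a,None,fx=3.5,fy=3.5,interpolation=2))
E
```

```text
(no output)
```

View pics/top0c.png

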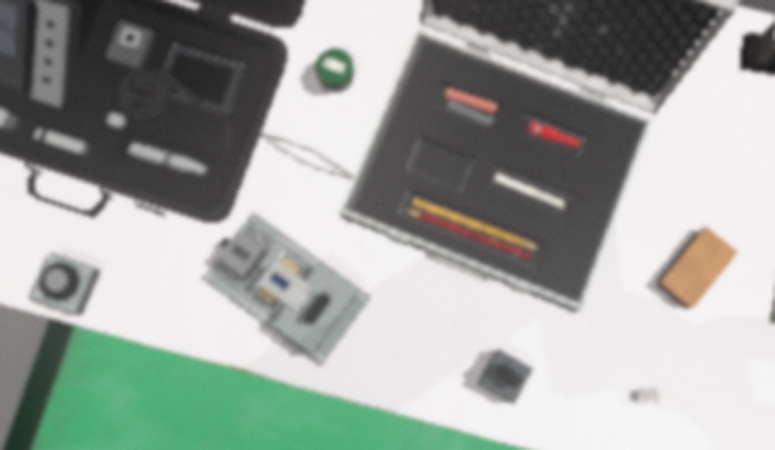

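View pics/side0c.png

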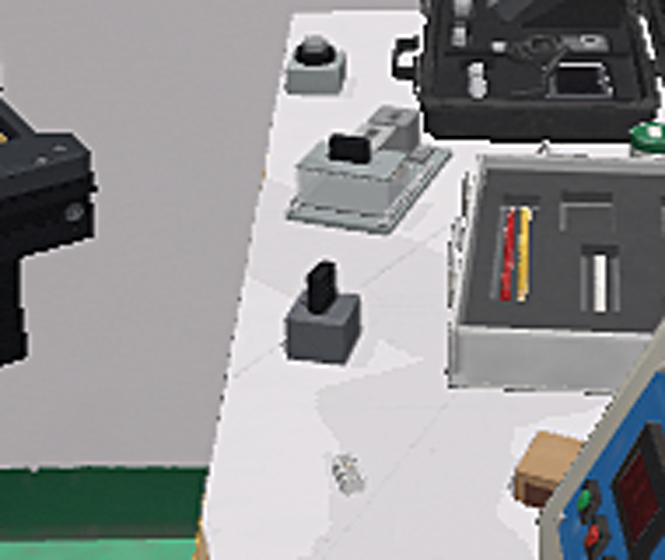

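```bash
python3 - <<'E'
import numpy as np,cv2
d=np.load('top0.npz');c=d['c']
def rect(m,name):
    P=c[m][:,:2].astype(np.float32); print(name,len(P),P.mean(0).round(1),cv2.minAreaRect(P), np.median(c[m][:,2]))
v,u=np.mgrid[:400,:640]
z=c[...,2]
def box(l,t,r,b): return (u>=l)&(u<=r)&(v>=t)&(v<=b)
rect(box(236,200,312,270)&(z>2)&(z<15),'base')
rect(box(236,200,312,270)&(z>42)&(z<56),'top48')
rect(box(236,200,312,270)&(z>60)&(z<80),'ridge')
rect(box(345,255,380,285)&(z>25)&(z<40),'holder')
rect(box(345,255,380,285)&(z>55)&(z<75),'key')
rect(box(165,215,205,255)&(z>20)&(z<36),'startbox')
rect(box(165,215,205,255)&(z>44)&(z<60),'start')
E
```

```text
base 1263 [507.6 -79.4] ((506.9011535644531, -81.43982696533203), (199.04171752929688, 215.58013916015625), 1.2884114980697632) 7.134056870797849
top48 947 [506.5 -93.3] ((515.7310791015625, -83.60443878173828), (165.18601989746094, 210.92523193359375), 1.1698614358901978) 47.83156678665546
ridge 64 [ 477.2 -123.6] ((477.2455139160156, -123.51588439941406), (11.826045989990234, 35.378780364990234), 54.98036193847656) 68.4659236982302
holder 219 [ 411.3 -328.3] ((411.5002136230469, -329.3394470214844), (44.308441162109375, 44.28350830078125), 60.95846176147461) 33.69937937798613
key 48 [ 411.1 -329.1] ((410.8963928222656, -328.98431396484375), (23.973745346069336, 12.476810455322266), 46.30539321899414) 65.38324665173036
startbox 230 [500.9 157.7] ((502.4327697753906, 162.110595703125), (55.90171432495117, 55.529239654541016), 71.1667709350586) 29.154438577971405
start 78 [502.3 161.8] ((502.231201171875, 161.93734741210938), (23.143705368041992, 37.60618209838867), 51.03907012939453) 50.62633303966288
```

Top view: the station is in the middle (crop 205–365, 215–360), its switch at the upper left and its guard open. The key stands in the holder at crop (500,372), and the start button is at (60,282). I'll take a closer look with the wrist camera, starting with the key.

```bash
cat >> h.py <<'E'
def plan(target,ang=None,step=40.,grip=87,start=None):
    """ang: desired tool-x heading in deg (mod 180 handled)"""
    s=robot.sense();p=np.array(s['ee_pos'],float);Rm=quatR(s['orientation'])
    a=np.degrees(np.arctan2(Rm[1,0],Rm[0,0]))
    if ang is None: ang=a
    d=(ang-a+90)%180-90
    D=np.array(target)-p
    n=int(max(np.ceil(np.linalg.norm(D)/step),np.ceil(abs(d)/8),1))
    rows=[];cur=p.copy();ca=a;acc=np.zeros(3)
    for i in range(n):
        want=p+D*(i+1)/n-cur
        t=np.radians(ca);x=np.array([np.cos(t),np.sin(t),0]);y=np.array([np.sin(t),-np.cos(t),0])
        r=np.round(np.array([want@x,want@y,-want[2]])/120,3)
        cur+=120*(r[0]*x+r[1]*y);cur[2]-=120*r[2]
        tr=round((-(a+d*(i+1)/n-ca))/360,4);ca-=tr*360
        rows.append([*map(float,r),tr,grip])
    print('t',round(s['time'],2),'from',p.round(1),'ang',round(a,2),'->',cur.round(1),round(ca,2));print(rows)
E
python3 -c "
from h import *
plan([411,-329,175],-37)"
```

```text
t 1.95 from [ 195.9 -593.5  222.6] ang -71.74 -> [ 410.9 -329.   175. ] -37.0
[[-0.17, -0.266, 0.044, np.float64(-0.0107), 87], [-0.152, -0.277, 0.044, np.float64(-0.0107), 87], [-0.133, -0.286, 0.044, np.float64(-0.0108), 87], [-0.113, -0.295, 0.044, np.float64(-0.0107), 87], [-0.094, -0.301, 0.044, np.float64(-0.0107), 87], [-0.072, -0.307, 0.044, np.float64(-0.0107), 87], [-0.052, -0.312, 0.044, np.float64(-0.0107), 87], [-0.031, -0.314, 0.044, np.float64(-0.0108), 87], [-0.01, -0.315, 0.044, np.float64(-0.0107), 87]]
```

Emit:
step_arm:
  series:
    - [[-0.17,-0.266,0.044,-0.0107,87],[-0.152,-0.277,0.044,-0.0107,87],[-0.133,-0.286,0.044,-0.0108,87],[-0.113,-0.295,0.044,-0.0107,87],[-0.094,-0.301,0.044,-0.0107,87],[-0.072,-0.307,0.044,-0.0107,87],[-0.052,-0.312,0.044,-0.0107,87],[-0.031,-0.314,0.044,-0.0108,87],[-0.01,-0.315,0.044,-0.0107,87],[0,0,0,0,87]]

```text
time: 2.95
ee_pos: [412.4, -324.7, 174.4]
orientation: [0.949, -0.314, -0.001, -0.001]
contact_force: [-0.4, -0.1, 0.4]
width: 87.1
```

```bash
cat >> h.py <<'E'
def shot(name,tag):
    p=cam(name);c=cloud(p);cv2.imwrite(f'pics/{tag}.png',p['color'])
    np.savez(f'{tag}.npz',c=c,z=p['z_map'],img=p['color'],W=p['W'],K=[p['fx'],p['fy'],p['cx'],p['cy']])
    return p,c
def rect(c,m,name):
    m=cv2.morphologyEx(m.astype(np.uint8),cv2.MORPH_OPEN,np.ones((3,3)))
    n,l,st,_=cv2.connectedComponentsWithStats(m)
    if n<2: print(name,'none');return
    k=1+np.argmax(st[1:,4]);m=l==k
    P=c[m][:,:2].astype(np.float32); r=cv2.minAreaRect(P)
    print(name,len(P),'mean',P.mean(0).round(1),'ctr',np.round(r[0],1),'size',np.round(r[1],1),'ang',round(r[2],1),'z',np.median(c[m][:,2]).round(1))
E
python3 - <<'E'
from h import *
p,c=shot('wrist','w1');s=robot.sense();print(s['ee_pos'],s['time'])
z=c[...,2];near=(np.hypot(c[...,0]-411,c[...,1]+329)<60)&(p['z_map']>0)
rect(c,near&(z>27)&(z<40),'holder');rect(c,near&(z>58)&(z<75),'key')
m=nets.masks_of(p,'key_grip');print([(k['p'],k['box']) for k in m[:2]])
E
```

```text
[ 411.80075099 -326.96684159  174.80101426] 3.0
holder 1395 mean [ 413.6 -325.1] ctr [ 412.3 -327.3] size [44.4 44. ] ang 61.2 z 33.7
key 364 mean [ 412.8 -326.3] ctr [ 412.2 -326.8] size [25.9 12.4] ang 49.7 z 65.4
[(0.89, [316.2, 178.1, 331.9, 210.7])]
```

View pics/w1.png

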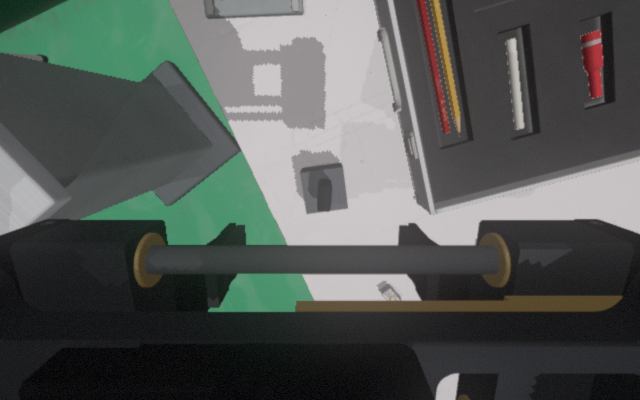

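Wrist view: the key is at (324,194) in the holder. Depth gives its grip centre at about (412,-327), with the key's y axis near 50° and the holder at 61°, so the key sits slightly twisted in the slot. Next is the station.

```bash
python3 -c "
from h import *
plan([490,-105,190],-35,step=42)"
```

```text
t 3.05 from [ 411.4 -328.5  175.1] ang -36.88 -> [ 490.  -104.9  190. ] -35.01
[[-0.099, -0.314, -0.021, np.float64(-0.0009), 87], [-0.097, -0.314, -0.02, np.float64(-0.0008), 87], [-0.096, -0.315, -0.021, np.float64(-0.0009), 87], [-0.094, -0.315, -0.021, np.float64(-0.0009), 87], [-0.092, -0.316, -0.02, np.float64(-0.0009), 87], [-0.091, -0.317, -0.021, np.float64(-0.0008), 87]]
```

Emit:
step_arm:
  series:
    - [[-0.099,-0.314,-0.021,-0.0009,87],[-0.097,-0.314,-0.02,-0.0008,87],[-0.096,-0.315,-0.021,-0.0009,87],[-0.094,-0.315,-0.021,-0.0009,87],[-0.092,-0.316,-0.02,-0.0009,87],[-0.091,-0.317,-0.021,-0.0008,40],[0,0,0,0,40],[0,0,0,0,40],[0,0,0,0,40],[0,0,0,0,40]]

```text
time: 4.05
ee_pos: [489.7, -107.3, 189.9]
orientation: [0.953, -0.303, 0.0, 0.0]
contact_force: [0.3, -0.5, -0.5]
width: 55.0
```

```bash
python3 - <<'E'
from h import *
p,c=shot('wrist','w2');s=robot.sense();print(s['ee_pos'],s['time'])
z=c[...,2];near=(np.hypot(c[...,0]-500,c[...,1]+90)<130)&(p['z_map']>0)
rect(c,near&(z>60)&(z<80),'ridge');rect(c,near&(z>3)&(z<14),'base')
rect(c,near&(z>50)&(z<56),'ear')
rect(c,near&(z>43)&(z<49.5),'46-48')
E
```

```text
[ 489.65534533 -107.11636477  189.85760302] 4.1
ridge 470 mean [ 479.4 -119.9] ctr [ 478.7 -121.1] size [12.2 35.5] ang 56.0 z 69.1
base 4898 mean [524.4 -54.7] ctr [522.5 -57.2] size [108.5  96.4] ang 55.6 z 8.1
ear 1421 mean [502.8 -85.9] ctr [503.  -85.2] size [52.4 31.7] ang 55.4 z 51.8
46-48 2861 mean [ 480.7 -118.2] ctr [ 480.7 -118. ] size [52.2 84. ] ang 55.7 z 47.7
```

View pics/w2.png

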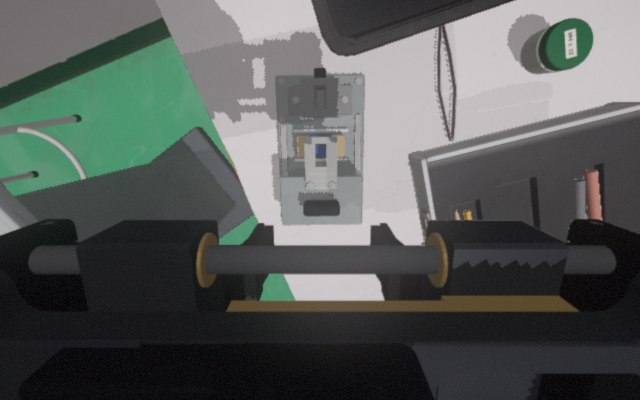

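Wrist view: the ridge is at (322,208), the ear with its window at about (321,160), and the switch slot at (320,97). I'll extract the station frame from the depth.

```bash
cat > st.py <<'E'
import numpy as np,cv2,sys
f=sys.argv[1];ang=float(sys.argv[2])
d=np.load(f);c=d['c'];t=np.radians(ang);ey=np.array([np.cos(t),np.sin(t)]);ex=np.array([ey[1],-ey[0]])
O=np.array([500,-90.])
q=c[...,:2]-O;Y=q@ey;X=q@ex;Z=c[...,2];ok=d['z']>0
img=np.full((500,400,3),0,np.uint8)
# orthographic map 2px/mm : X -50..50, Y -80..120
N=2.5
im=np.zeros((int(200*N),int(120*N),3),np.uint8);hz=np.zeros(im.shape[:2])-1
i=((120-Y)*N).round().astype(int);j=((X+60)*N).round().astype(int)
g=ok&(i>=0)&(i<im.shape[0])&(j>=0)&(j<im.shape[1])&(Z<90)
for a,b,zz,co in sorted(zip(i[g],j[g],Z[g],map(tuple,d['img'][g])),key=lambda k:k[2]): 
    cv2.circle(im,(b,a),1,tuple(int(v) for v in co),-1)
cv2.imwrite('pics/orth.png',im)
m=ok&(Z>44)&(Z<48)&(Y>25)&(Y<115)&(abs(X)<40)
print('switch top', m.sum(),'X',np.percentile(X[m],[1,50,99]).round(1),'Y',np.percentile(Y[m],[1,50,99]).round(1))
P=np.stack([X[m],Y[m]],1).astype(np.float32);r=cv2.minAreaRect(P);print(r)
lo=ok&(Z>5)&(Z<11)&(abs(X)<70)
m=lo;print('base X',np.percentile(X[m],[.5,99.5]).round(1),'Y',np.percentile(Y[m],[.5,99.5]).round(1))
# slot: points with Z<40 within switch
cy=r[0]
m=ok&(Z<42)&(abs(X-cy[0])<10)&(abs(Y-cy[1])<14);print('slot',m.sum(),X[m].mean() if m.any() else 0,Y[m].mean() if m.any() else 0,np.percentile(X[m],[2,98]),np.percentile(Y[m],[2,98]))
m=ok&(Z>60)&(Z<75);print('ridge X',np.percentile(X[m],[1,99]).round(1),'Y',np.percentile(Y[m],[1,99]).round(1))
m=ok&(Z>50.2)&(Z<55)&(Y>-40);print('ear X',np.percentile(X[m],[1,99]).round(1),'Y',np.percentile(Y[m],[1,99]).round(1))
E
python3 st.py w2.npz 55.6
```

```text
switch top 1451 X [-18.4   2.4  37.5] Y [ 50.7  70.6 114.3]
((5.832917213439941, 84.46749114990234), (79.36546325683594, 46.31208419799805), 71.08472442626953)
base X [-47.6  47.8] Y [-20.4  93.8]
slot 238 2.888793415501243 87.68760145700453 [-4.05830967 14.94828913] [70.86213302 97.97396793]
ridge X [-17.5  17.6] Y [-42.6 -31.6]
ear X [-15.7 289.4] Y [-32.   51.7]
```

View pics/orth.png

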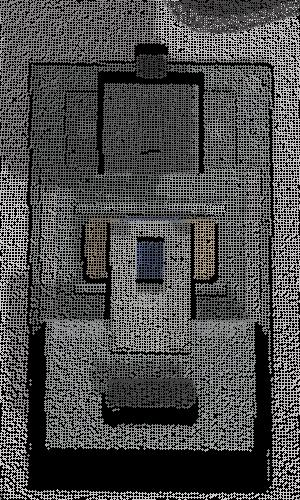

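```bash
python3 -c "
from h import *
plan([479,-120.7,51.5],-34.4,step=30,grip=55)"
```

```text
t 4.1 from [ 489.7 -107.1  189.9] ang -35.27 -> [ 479.  -120.7   51.5] -34.41
[[-0.001, 0.029, 0.231, np.float64(-0.0005), 55], [-0.002, 0.028, 0.23, np.float64(-0.0005), 55], [-0.002, 0.029, 0.231, np.float64(-0.0005), 55], [-0.001, 0.029, 0.23, np.float64(-0.0004), 55], [-0.002, 0.029, 0.231, np.float64(-0.0005), 55]]
```

Emit:
step_arm:
  series:
    - [[-0.001,0.029,0.231,-0.0005,55],[-0.002,0.028,0.23,-0.0005,55],[-0.002,0.029,0.231,-0.0005,55],[-0.001,0.029,0.23,-0.0004,55],[-0.002,0.029,0.231,-0.0005,55],[0,0,0,0,55],[0,0,0,0,55],[0,0,0,0,30],[0,0,0,0,30],[0,0,0,0,30]]
  force: 12

```text
time: 5.1
ee_pos: [479.5, -119.4, 52.0]
orientation: [0.956, -0.295, 0.0, 0.0]
contact_force: [0.4, 0.3, -0.2]
width: 38.6
```

Emit:
step_arm:
  series:
    - [[0,0,0,0,30],[0,0,0,0,30]]

```text
time: 5.3
ee_pos: [480.2, -119.7, 52.0]
orientation: [0.956, -0.294, 0.001, 0.0]
contact_force: [0.2, -0.9, 1.7]
width: 36.3
```

Emit:
step_arm:
  series:
    - [[0,-0.06,0,0,30],[0,-0.07,0,0,30],[0,-0.07,0,0,30],[0,-0.07,0,0,30],[0,-0.07,0,0,30],[0,-0.04,0,0,30],[0,-0.03,0,0,30],[0,-0.02,0,0,30],[0,0,0,0,30],[0,0,0,0,30]]

```text
time: 6.3
ee_pos: [510.1, -76.2, 52.0]
orientation: [0.956, -0.295, 0.002, -0.0]
contact_force: [4.5, -2.2, 4.5]
width: 35.7
```

```bash
python3 - <<'E'
from h import *
s=robot.sense();print(s['ee_pos'],s['contact_force'],s['width'])
t=np.radians(55.6);ey=np.array([np.cos(t),np.sin(t)]);print('Y',(s['ee_pos'][:2]-[500,-90])@ey,(s['ee_pos'][:2]-[500,-90])@[ey[1],-ey[0]])
E
```

```text
[510.10157301 -76.23424572  52.01709303] [ 4.50609833 -2.15800169  4.53777998] 35.712826518665445
Y 17.065365107088535 0.5577472989229387
```

Emit:
step_arm:
  series:
    - [[0,-0.015,0,0,30],[0,-0.015,0,0,30],[0,-0.015,0,0,30],[0,0,0,0,30],[0,0,0,0,30]]

```text
time: 6.8
ee_pos: [511.4, -74.3, 51.9]
orientation: [0.956, -0.293, 0.0, 0.002]
contact_force: [-1.6, -12.8, 6.4]
width: 35.8
```

Emit:
step_arm:
  series:
    - [[0,0,0,0,55],[0,0,0,0,55],[0,0,0,0,55],[0,0,-0.15,0,55],[0,0,-0.3,0,55],[0,0.1,-0.35,0,55],[0,0.1,-0.35,0,55],[0,0,0,0,40],[0,0,0,0,40],[0,0,0,0,40]]

```text
time: 7.8
ee_pos: [496.4, -90.7, 188.2]
orientation: [0.956, -0.294, -0.002, -0.0]
contact_force: [-0.1, -0.1, 0.3]
width: 42.4
```

```bash
python3 - <<'E'
from h import *
p,c=shot('wrist','w3');s=robot.sense();print(s['ee_pos'],s['time'],s['contact_force'])
a=p['color'][60:240,230:420];cv2.imwrite('pics/w3c.png',cv2.resize(a,None,fx=3.3,fy=3.3,interpolation=2))
z=c[...,2];near=(np.hypot(c[...,0]-530,c[...,1]+60)<100)&(p['z_map']>0)
rect(c,near&(z>60)&(z<80),'ridge');rect(c,near&(z>3)&(z<14),'base')
rect(c,near&(z>50)&(z<56),'ear')
E
python3 st.py w3.npz 55.6
```

```text
[496.44194533 -90.80866608 187.89145055] 7.85 [-0.00948905 -0.10576853 -0.23336691]
ridge 515 mean [509.9 -75.7] ctr [509.7 -76.3] size [11.9 34.9] ang 55.6 z 69.2
base 2618 mean [ 481.8 -118.9] ctr [ 479.6 -119.7] size [43.5 96.1] ang 55.0 z 7.9
ear 1598 mean [533.5 -41.1] ctr [533.9 -40.7] size [52.4 32. ] ang 55.7 z 51.8
switch top 1244 X [-39.    5.4  39.4] Y [ 25.3  39.3 114.7]
((-0.05437469482421875, 70.07736206054688), (79.93229675292969, 89.71592712402344), 0.17429229617118835)
base X [-47.6  47.5] Y [-72.4  94.3]
slot 160 0.2782062124996214 68.63063394556042 [-3.41968091  4.02598321] [59.01399525 78.00727592]
ridge X [-17.1  17.6] Y [11.  22.7]
ear X [-15.8 278.3] Y [-8. 86.]
```

View pics/w3c.png

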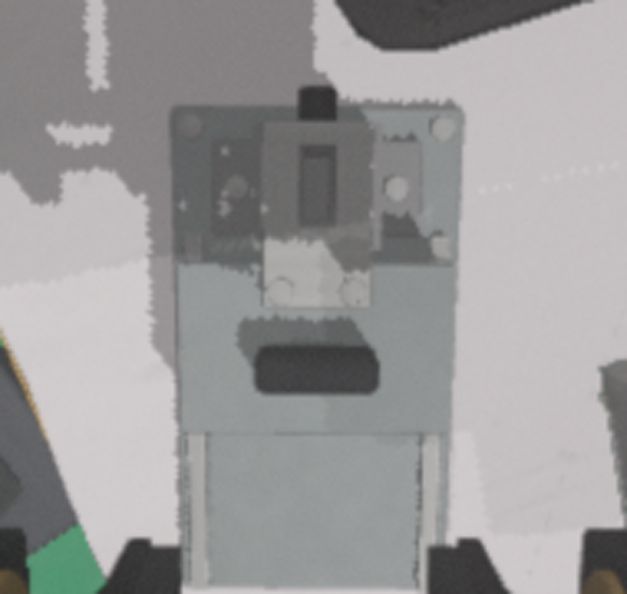

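View pics/orth.png

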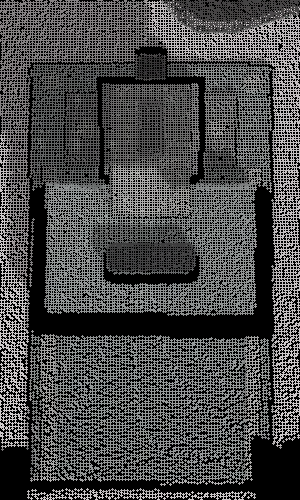

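```bash
python3 - <<'E'
import numpy as np
from h import *
for f in ['w2.npz','w3.npz']:
    d=np.load(f);c=d['c'];t=np.radians(55.6);ey=np.array([np.cos(t),np.sin(t)]);ex=np.array([ey[1],-ey[0]])
    q=c[...,:2]-[500,-90];Y=q@ey;X=q@ex;Z=c[...,2];ok=(d['z']>0)
    r=ok&(Z>60)&(Z<75)&(abs(X)<25);ry=np.percentile(Y[r],[1,99]).mean()
    e=ok&(Z>50.2)&(Z<54)&(abs(X)<3)&(Y>ry+10)&(Y<ry+90)
    ys=np.sort(Y[e]);g=np.diff(ys);k=g.argmax();print(f,'ridge',ry,'window',ys[k],ys[k+1],'mid',(ys[k]+ys[k+1])/2,'ear end',ys[-1])
    b=ok&(Z>50.2)&(Z<54)&(abs(Y-(ys[k]+ys[k+1])/2)<6)&(abs(X)<20);xs=np.sort(X[b]);g=np.diff(xs);k=g.argmax();print('X win',xs[k],xs[k+1],xs[0],xs[-1])
plan([411.8,-328.5,150],-37,step=42,grip=45)
E
```

```text
w2.npz ridge -37.12648347762321 window 3.2248954742214395 25.762555582422852 mid 14.493725528322146 ear end 31.706876006308555
X win -5.976909624839811 5.648462392092808 -16.016359495849407 15.615365788556204
w3.npz ridge 16.82729905812566 window 56.73790641628648 79.69162673145597 mid 68.21476657387123 ear end 86.04306835869599
X win -6.141422567396845 6.109728053866171 -15.735657992019165 15.867784336482089
t 7.85 from [496.4 -90.8 187.9] ang -34.23 -> [ 411.8 -328.5  150. ] -37.0
[[0.076, 0.291, 0.045, np.float64(0.0011), 45], [0.078, 0.29, 0.045, np.float64(0.0011), 45], [0.08, 0.289, 0.045, np.float64(0.0011), 45], [0.081, 0.289, 0.045, np.float64(0.0011), 45], [0.084, 0.289, 0.046, np.float64(0.0011), 45], [0.086, 0.288, 0.045, np.float64(0.0011), 45], [0.088, 0.287, 0.045, np.float64(0.0011), 45]]
```

The guard is shut: the window centre is at 68.2 mm, the slot at 68.5 mm, and a 13 N stop force was felt. Now to the key.

Emit:
step_arm:
  series:
    - [[0.076,0.291,0.045,0.0011,45],[0.078,0.29,0.045,0.0011,45],[0.08,0.289,0.045,0.0011,45],[0.081,0.289,0.045,0.0011,45],[0.084,0.289,0.046,0.0011,45],[0.086,0.288,0.045,0.0011,45],[0.088,0.287,0.045,0.0011,45],[0,0,0,0,45],[0,0,0,0,45],[0,0,0,0,45]]

```text
time: 8.85
ee_pos: [412.7, -327.8, 150.6]
orientation: [0.948, -0.317, -0.001, -0.001]
contact_force: [0.4, -0.4, -0.1]
width: 45.0
```

```bash
python3 - <<'E'
from h import *
p,c=shot('wrist','w4');s=robot.sense();print(s['ee_pos'],s['time'])
a=p['color'][100:260,230:420];cv2.imwrite('pics/w4c.png',cv2.resize(a,None,fx=3.3,fy=3.3,interpolation=2))
z=c[...,2];near=(np.hypot(c[...,0]-411,c[...,1]+329)<60)&(p['z_map']>0)
rect(c,near&(z>27)&(z<40),'holder');rect(c,near&(z>58)&(z<75),'key');rect(c,near&(z>63)&(z<75),'keytop')
E
```

```text
[ 413.02409512 -327.80838022  150.95297406] 8.9
holder 1625 mean [ 414. -325.] ctr [ 412.3 -327.2] size [44.4 44. ] ang 61.3 z 33.7
key 423 mean [ 413.3 -326.2] ctr [ 413.  -326.9] size [25.4 12. ] ang 52.8 z 65.5
keytop 399 mean [ 412.9 -326.7] ctr [ 412.8 -327.1] size [24.9 11.9] ang 52.7 z 65.6
```

View pics/w4c.png

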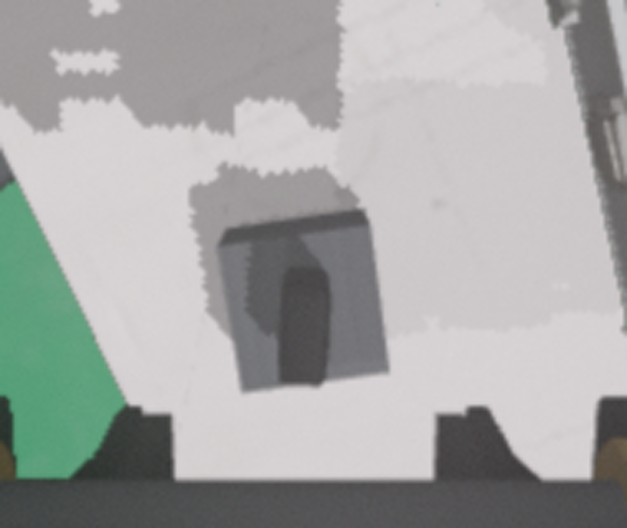

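The crop shows the key head at (305,325), turned about 8° from the holder. Depth puts it at (412.8,-327.0) with its y axis at 52.7°. Going down to grip it.

```bash
python3 -c "
from h import *
plan([412.8,-327.0,40],-37.3,step=28,grip=40)"
```

```text
t 8.9 from [ 413.  -327.8  151. ] ang -36.95 -> [ 412.7 -327.    40. ] -37.31
[[-0.001, -0.001, 0.231, np.float64(0.0002), 40], [-0.002, -0.001, 0.231, np.float64(0.0003), 40], [-0.001, -0.001, 0.231, np.float64(0.0002), 40], [-0.002, -0.001, 0.232, np.float64(0.0003), 40]]
```

Emit:
step_arm:
  series:
    - [[-0.001,-0.001,0.231,0.0002,40],[-0.002,-0.001,0.231,0.0003,40],[-0.001,-0.001,0.231,0.0002,40],[-0.002,-0.001,0.232,0.0003,40],[0,0,0,0,40],[0,0,0,0,40],[0,0,0,0,40],[0,0,0,0,5],[0,0,0,0,5],[0,0,0,0,5]]
  force: 25

```text
time: 9.9
ee_pos: [413.1, -329.1, 41.5]
orientation: [0.947, -0.321, 0.001, 0.0]
contact_force: [-0.4, 0.5, -0.5]
width: 23.7
```

Emit:
step_arm:
  series:
    - [[0,0,0,0,5],[0,0,0,0,5],[0,0,0,0,5]]

```text
time: 10.2
ee_pos: [412.6, -328.7, 40.9]
orientation: [0.947, -0.321, -0.0, -0.0]
contact_force: [-1.0, 0.6, 3.3]
width: 12.1
```

```bash
python3 - <<'E'
from h import *
s=robot.sense();print(s['ee_pos'],s['width'],s['contact_force'],quatR(s['orientation'])[:,2])
E
```

```text
[ 412.57874707 -328.74092897   40.90673427] 12.111934692303851 [-1.04596267  0.58357772  3.32900682] [-2.44332105e-04  9.44761665e-05 -9.99999966e-01]
```

Gripped at 12.1 mm width. I'll lift it straight up.

Emit:
step_arm:
  series:
    - [[0,0,-0.1,0,5],[0,0,-0.2,0,5],[0,0,-0.25,0,5],[0,0,-0.25,0,5],[0,0,-0.1,0,5],[0,0,0,0,5],[0,0,0,0,5],[0,0,0,0,5]]

```text
time: 11.0
ee_pos: [412.0, -327.9, 147.2]
orientation: [0.947, -0.321, -0.001, -0.001]
contact_force: [-0.2, 0.2, -1.6]
width: 11.7
```

```bash
python3 - <<'E'
from h import *
s=robot.sense();print(s['ee_pos'],s['width'],s['contact_force'])
p,c=shot('wrist','w5')
p,c=shot('side','s5')
a=p['color'][150:310,190:380];cv2.imwrite('pics/s5c.png',cv2.resize(a,None,fx=3.5,fy=3.5,interpolation=2))
plan([538.85-1,-33.7-1.3,145],-34.4,step=40,grip=5)
E
```

```text
[ 412.02201446 -327.87277548  147.21831282] 11.654401823446891 [-0.15582283  0.23406778 -1.58922719]
t 11.1 from [ 412.1 -328.1  147.2] ang -37.4 -> [537.8 -35.  145. ] -34.41
[[-0.081, -0.322, 0.002, np.float64(-0.001), 5], [-0.08, -0.323, 0.003, np.float64(-0.0011), 5], [-0.077, -0.323, 0.002, np.float64(-0.001), 5], [-0.075, -0.323, 0.002, np.float64(-0.0011), 5], [-0.073, -0.324, 0.003, np.float64(-0.001), 5], [-0.071, -0.325, 0.002, np.float64(-0.001), 5], [-0.068, -0.325, 0.002, np.float64(-0.0011), 5], [-0.067, -0.325, 0.002, np.float64(-0.001), 5]]
```

View pics/w5.png

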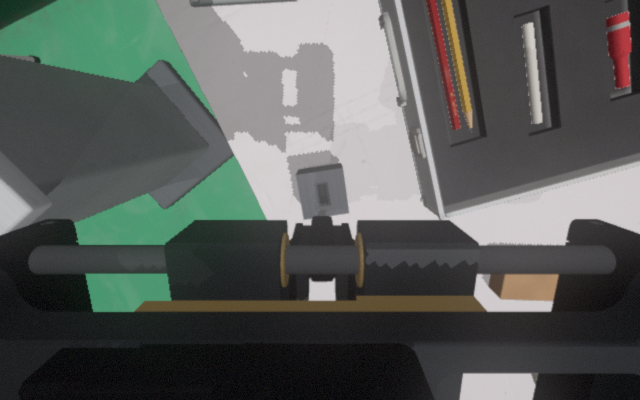

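View pics/s5c.png

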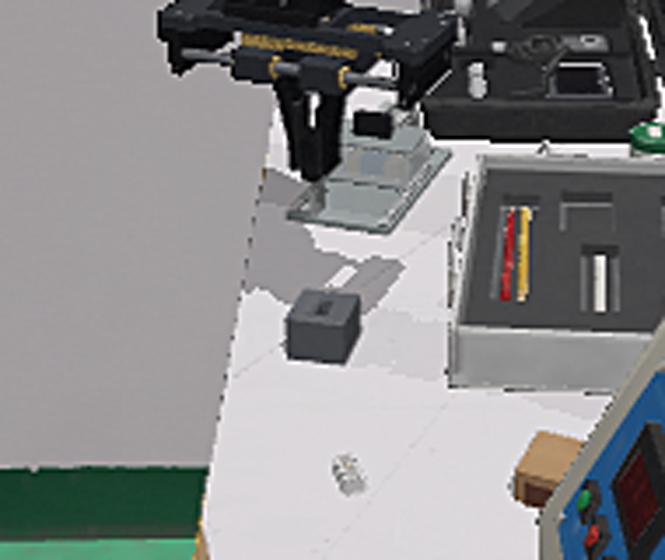

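```bash
python3 - <<'E'
import cv2,numpy as np
a=cv2.imread('pics/s5.png')[170:215,255:305];b=cv2.imread('pics/w5.png')[150:235,270:370]
a=cv2.resize(a,(440,396),interpolation=0);b=cv2.resize(b,(470,396),interpolation=2)[:,:340]
cv2.imwrite('pics/z5.png',np.hstack([a,b]))
E
```

```text
(no output)
```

View pics/z5.png

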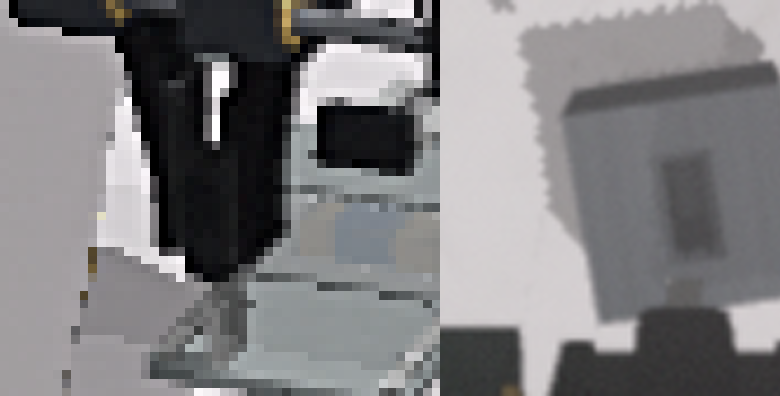

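```bash
python3 - <<'E'
import numpy as np
d=np.load('w5.npz');c=d['c'];t=np.radians(-37.3)
x=np.array([np.cos(t),np.sin(t),0]);y=np.array([np.sin(t),-np.cos(t),0])
q=c-[412.05,-328.0,147.2]
T=np.stack([q@x,q@y,-q[...,2]],-1)
for v in range(200,236,2): print(v,[ (u,T[v,u].round(0).astype(int).tolist(),int(d['z'][v,u])) for u in (318,322,326)])
m=(d['z']>0)&(abs(T[...,0])<12)&(T[...,2]>-40)&(T[...,2]<60)&(abs(T[...,1])<25)
P=T[m];print(len(P))
for lo in range(-40,50,5):
    k=P[(P[:,2]>=lo)&(P[:,2]<lo+5)]
    if len(k): print(lo,len(k),'x',np.percentile(k[:,0],[5,95]).round(1),'y',np.percentile(k[:,1],[5,50,95]).round(1))
E
```

```text
200 [(318, [-4, 5, 115], 286), (322, [-1, 9, 129], 300), (326, [3, 8, 126], 297)]
202 [(318, [-4, 7, 115], 286), (322, [-1, 9, 120], 292), (326, [3, 8, 120], 291)]
204 [(318, [-4, 9, 114], 286), (322, [-1, 9, 115], 287), (326, [3, 9, 115], 287)]
206 [(318, [-4, 10, 112], 284), (322, [0, 11, 113], 285), (326, [3, 11, 114], 286)]
208 [(318, [-4, 13, 114], 287), (322, [-1, 13, 113], 286), (326, [3, 13, 114], 287)]
210 [(318, [-3, -9, 35], 205), (322, [0, -9, 34], 204), (326, [3, 14, 113], 286)]
212 [(318, [-3, -9, 30], 200), (322, [0, -9, 29], 199), (326, [3, 16, 113], 286)]
214 [(318, [-3, -9, 26], 196), (322, [0, -9, 25], 195), (326, [3, 19, 114], 288)]
216 [(318, [-3, -14, 5], 174), (322, [0, -15, 4], 173), (326, [2, -14, 4], 174)]
218 [(318, [-3, -14, 1], 170), (322, [0, -14, 0], 170), (326, [2, -15, 0], 169)]
220 [(318, [-2, -14, -2], 168), (322, [0, -14, -3], 166), (326, [2, -14, -3], 167)]
222 [(318, [-2, -15, -8], 162), (322, [0, -14, -6], 164), (326, [2, -14, -6], 164)]
224 [(318, [-2, -14, -9], 161), (322, [0, -14, -9], 160), (326, [2, -14, -10], 160)]
226 [(318, [-2, -14, -12
[... 264 characters left out ...]
149), (322, [0, -14, -21], 150), (326, [2, -14, -20], 150)]
234 [(318, [-2, -14, -24], 147), (322, [0, -14, -24], 146), (326, [2, -14, -23], 147)]
1381
-35 2 x [11.4 11.9] y [-12.  -11.9 -11.8]
-30 176 x [-10.9  10.9] y [-12.7 -10.1   9.2]
-25 501 x [-9.7  9.7] y [-14.3 -10.4  10.2]
-20 172 x [-10.5  10.9] y [-14.5 -12.4 -10. ]
-15 145 x [-11.2  10.7] y [-14.5 -11.8 -10. ]
-10 140 x [-11.   10.9] y [-14.4 -11.9 -10. ]
-5 124 x [-10.9  10.3] y [-14.4 -12.7 -10. ]
0 70 x [-8.8  9.1] y [-14.5 -13.9 -10.1]
5 6 x [-5.8  2.8] y [-14.1 -14.  -13.5]
20 13 x [-2.5  1.2] y [-9.4 -9.3 -8.9]
25 18 x [-2.9  1.6] y [-9.2 -9.  -8.8]
30 13 x [-2.6  1. ] y [-9.4 -9.1 -9. ]
35 1 x [-3. -3.] y [-8.7 -8.7 -8.7]
```

The key hangs upright in the hand. The wrist depth puts it about 1.25 mm toward tool −y and about 0.5 mm toward −x. Moving over the slot.

```bash
python3 -c "
from h import *
plan([538.55,-35,135],-34.4,step=40,grip=5)"
```

```text
t 11.1 from [ 412.1 -328.1  147.2] ang -37.4 -> [538.6 -35.  135. ] -34.41
[[-0.081, -0.322, 0.013, np.float64(-0.001), 5], [-0.079, -0.323, 0.012, np.float64(-0.0011), 5], [-0.076, -0.324, 0.013, np.float64(-0.001), 5], [-0.075, -0.324, 0.013, np.float64(-0.0011), 5], [-0.072, -0.324, 0.013, np.float64(-0.001), 5], [-0.07, -0.325, 0.012, np.float64(-0.001), 5], [-0.068, -0.326, 0.013, np.float64(-0.0011), 5], [-0.066, -0.326, 0.013, np.float64(-0.001), 5]]
```

Emit:
step_arm:
  series:
    - [[-0.081,-0.322,0.013,-0.001,5],[-0.079,-0.323,0.012,-0.0011,5],[-0.076,-0.324,0.013,-0.001,5],[-0.075,-0.324,0.013,-0.0011,5],[-0.072,-0.324,0.013,-0.001,5],[-0.07,-0.325,0.012,-0.001,5],[-0.068,-0.326,0.013,-0.0011,5],[-0.066,-0.326,0.013,-0.001,5],[0,0,0,0,5],[0,0,0,0,5]]

```text
time: 12.1
ee_pos: [538.7, -34.8, 135.4]
orientation: [0.956, -0.294, -0.001, 0.0]
contact_force: [0.1, -0.2, -0.5]
width: 11.9
```

Emit:
step_arm:
  series:
    - [[0,0,0,0,5],[0,0,0,0,5],[0,0,0,0,5],[0,0,0,0,5]]

```text
time: 12.5
ee_pos: [539.0, -36.6, 136.5]
orientation: [0.955, -0.296, -0.0, 0.0]
contact_force: [0.3, -0.1, -0.8]
width: 11.9
```

```bash
python3 - <<'E'
from h import *
for i in range(3):
    p,c=shot('wrist','w6'); s=robot.sense(); print(s['ee_pos'],s['contact_force'])
plan([538.55,-35,100],-34.4,grip=5)
E
```

```text
[539.06697261 -36.44379835 136.48195834] [0.62932955 0.16967287 0.09087911]
[539.07292004 -36.2642886  136.48118752] [ 0.34074929  0.43759419 -0.68150843]
[539.09150242 -36.11440292 136.48144287] [ 0.22492232 -0.25937392 -0.92380866]
t 12.65 from [539.1 -36.1 136.5] ang -34.45 -> [538.5 -35.  100. ] -34.41
[[-0.009, -0.005, 0.304, np.float64(-0.0001), 5]]
```

View pics/w6.png

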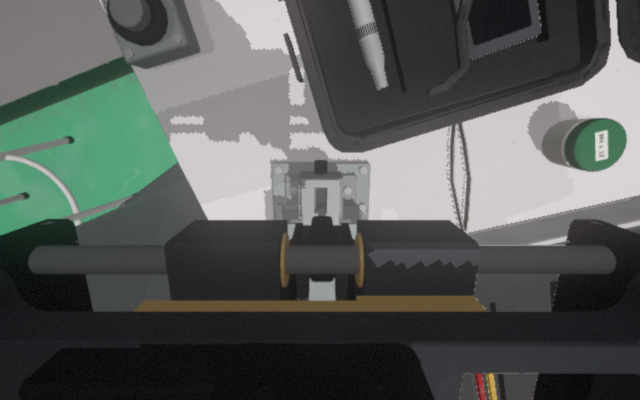

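```bash
cat > rel.py <<'E'
from h import *
import sys
d=np.load(sys.argv[1]);K=d['K'];z=d['z'];v,u=np.mgrid[:400,:640]
p=vision.read_camera('wrist');T=np.array(p['T_tool_cam'])
P=np.stack([(u-K[2])/K[0]*z,-(v-K[3])/K[1]*z,-z],-1)@T[:3,:3].T+T[:3,3]
tip=(abs(P[...,0])<6)&(P[...,1]>-12)&(P[...,1]<-6)&(P[...,2]>12)&(P[...,2]<40)&(z>0)
print('tongue',tip.sum(),'x',np.percentile(P[tip][:,0],[1,50,99]).round(2),'y',np.percentile(P[tip][:,1],[5,50,95]).round(2),'z',P[tip][:,2].max())
us=u[tip];print('cols',us.min(),us.max())
h=robot.sense()['ee_pos'][2]
ez=h-52
ear=(abs(P[...,2]-ez)<1.5)&(z>0)&(abs(P[...,0])<22)&(abs(P[...,1])<40)
E=P[ear];print('ear',ear.sum(),'x',np.percentile(E[:,0],[1,99]),'y',np.percentile(E[:,1],[1,99]))
for yy in np.arange(-32,8,3):
    k=np.sort(E[(abs(E[:,1]-yy)<1.5)][:,0])
    if len(k)>4:
        g=np.diff(k);i=g.argmax();print(yy,len(k),k[0].round(1),k[-1].round(1),'gap',k[i].round(1),k[i+1].round(1))
k=np.sort(E[abs(E[:,0])<3.5][:,1]);g=np.diff(k)
if len(k): i=g.argmax();print('ygap',k[i],k[i+1],k[0],k[-1])
s=(P[...,2]>ez+9)&(P[...,2]<ez+40)&(z>0)&(abs(P[...,0])<7)&(abs(P[...,1])<25)&(P[...,2]>40);
if s.any(): print('slot deep',s.sum(),np.percentile(P[s][:,0],[1,99]),np.percentile(P[s][:,1],[1,99]))
E
python3 rel.py w6.npz
```

```text
tongue 44 x [-2.8  -0.76  1.85] y [-9.39 -9.05 -8.57] z 34.81849506672049
cols 318 325
ear 1139 x [-17.50881685  14.16604424] y [-19.70697373  18.5592531 ]
-20 77 -17.4 14.0 gap 8.2 9.1
-17 120 -17.6 14.1 gap -0.9 -0.1
-14 132 -17.6 14.1 gap -0.9 -0.1
-11 88 -17.5 14.2 gap -7.5 4.1
-8 87 -17.7 14.2 gap -7.6 4.1
-5 79 -17.7 14.2 gap -7.6 4.1
-2 89 -16.9 14.3 gap -7.6 4.2
1 76 -17.0 14.3 gap -7.6 4.2
4 91 -17.0 14.3 gap -7.6 4.2
7 71 -17.1 13.6 gap -7.6 4.2
ygap -13.533950215906394 8.965147012061394 -20.341503878321163 10.85115826101989
slot deep 314 [-6.39573658  6.44708345] [-24.87697076   7.60698747]
```

Emit:
step_arm:
  series:
    - [[0,0,0.2,0,5],[0,0,0,0,5],[0,0,0,0,5],[0,0,0,0,5],[0,0,0,0,5],[0,0,0,0,5]]

```text
time: 13.3
ee_pos: [539.6, -35.7, 113.0]
orientation: [0.955, -0.296, 0.001, -0.0]
contact_force: [0.1, -0.3, -0.4]
width: 12.1
```

```bash
python3 - <<'E'
from h import *
p,c=shot('wrist','w7'); s=robot.sense(); print(s['ee_pos'],s['contact_force'],s['qvel'].round(4))
E
python3 rel.py w7.npz; python3 -c "
from h import *;print(robot.sense()['ee_pos'])"
```

```text
[539.46614423 -35.71856267 112.92042452] [-0.31298199  0.76546081 -1.0809487 ] [ 0.0003  0.0039  0.0015  0.0006  0.0004 -0.0006]
tongue 45 x [-2.78 -0.75  1.85] y [-9.36 -9.01 -8.74] z 34.81271750730494
cols 318 325
ear 1065 x [-17.67332311  13.76257946] y [-19.4842146  10.44455  ]
-20 62 -17.4 12.7 gap -9.1 -7.6
-17 151 -17.5 13.5 gap -11.4 -10.6
-14 148 -17.5 13.6 gap 7.5 8.2
-11 94 -17.5 13.6 gap -7.6 3.7
-8 96 -17.6 13.6 gap -7.7 3.7
-5 101 -17.7 13.7 gap -7.7 3.7
-2 106 -17.7 13.7 gap -7.7 3.8
1 98 -17.8 13.8 gap -7.7 3.8
4 88 -17.8 13.9 gap -7.7 3.8
7 71 -17.9 13.9 gap -8.5 7.7
ygap -17.150216169186358 -16.651214669489924 -19.576056240256 -13.217685407946362
slot deep 344 [-6.7276751   6.67377011] [-24.70875584   8.18946988]
[539.39882617 -35.70223551 112.81928088]
```

Key-to-slot offset is about −1.3 mm in tool x and −0.8 mm in tool y. I'll correct that and descend slowly.

Emit:
step_arm:
  series:
    - [[-0.011,-0.007,0,0,5],[0,0,0.08,0,5],[0,0,0.08,0,5],[0,0,0.05,0,5],[0,0,0.05,0,5],[0,0,0.03,0,5],[0,0,0,0,5]]

```text
time: 14.1
ee_pos: [538.1, -34.1, 76.8]
orientation: [0.955, -0.296, -0.001, 0.0]
contact_force: [0.1, -0.4, -0.0]
width: 11.9
```

The tip is about 6 mm inside the slot with no contact force. Continuing to home.

Emit:
step_arm:
  series:
    - [[0,0,0.04,0,5],[0,0,0.04,0,5],[0,0,0.03,0,5],[0,0,0.02,0,5],[0,0,0.01,0,5],[0,0,0,0,5]]

```text
time: 14.7
ee_pos: [538.5, -34.2, 60.6]
orientation: [0.955, -0.296, -0.0, -0.0]
contact_force: [-0.1, -0.1, -0.5]
width: 11.9
```

Emit:
step_arm:
  series:
    - [[0,0,0.01,0,5],[0,0,0.01,0,5],[0,0,0,0,5],[0,0,0,0,5]]

```text
time: 15.1
ee_pos: [538.8, -34.3, 58.8]
orientation: [0.955, -0.296, 0.0, -0.0]
contact_force: [-0.6, 0.3, 4.6]
width: 12.1
```

Emit:
step_arm:
  series:
    - [[0,0,0.012,0,5],[0,0,0.01,0,5],[0,0,0,0,5],[0,0,0,0,5],[0,0,0,0,5]]

```text
time: 15.6
ee_pos: [538.9, -34.3, 58.5]
orientation: [0.955, -0.296, 0.001, 0.0]
contact_force: [-4.2, 0.7, 21.8]
width: 12.0
```

It stopped dead at z 58.5 with 22 N, so it is home. Releasing and checking.

Emit:
step_arm:
  series:
    - [[0,0,-0.015,0,5],[0,0,0,0,40],[0,0,0,0,40],[0,0,0,0,40],[0,0,0,0,40],[0,0,-0.2,0,40],[0,0.1,-0.3,0,40],[0,0.12,-0.3,0,40],[0,0,0,0,40],[0,0,0,0,40]]

```text
time: 16.6
ee_pos: [523.9, -56.3, 154.1]
orientation: [0.955, -0.296, 0.001, -0.0]
contact_force: [-0.0, 0.1, 0.5]
width: 39.9
```

```bash
python3 - <<'E'
from h import *
p,c=shot('wrist','w8');s=robot.sense();print(s['ee_pos'],s['time'],s['contact_force'])
a=p['color'][60:240,230:420];cv2.imwrite('pics/w8c.png',cv2.resize(a,None,fx=3.3,fy=3.3,interpolation=2))
t=np.radians(55.6);ey=np.array([np.cos(t),np.sin(t)]);ex=np.array([ey[1],-ey[0]])
q=c[...,:2]-[500,-90];Y=q@ey;X=q@ex;Z=c[...,2];ok=(p['z_map']>0)
k=ok&(abs(X)<25)&(abs(Y-68)<30)&(Z>70);print('key top',np.percentile(X[k],[2,98]),np.percentile(Y[k],[2,98]),np.percentile(Z[k],[5,50,95]))
rect(c,k,'key')
r=ok&(abs(X)<25)&(abs(Y-17)<12)&(Z>60);print('ridge Y',np.percentile(Y[r],[1,99]))
e=ok&(Z>50.2)&(Z<54)&(abs(X)<16)&(Y<95);print('ear end',np.percentile(Y[e],99))
E
```

```text
[523.21275595 -55.83646309 153.09423179] 16.65 [-0.01819601  0.31206022  0.03789184]
key top [-24.64189954  24.79402851] [44.63011533 77.13532711] [202.9395883  260.56044703 273.89510233]
key 27328 mean [536.8 -33.9] ctr [533.4 -41.2] size [42.3 50. ] ang 55.6 z 260.8
ridge Y [11.12405027 22.90711878]
ear end 86.51570427762704
```

View pics/w8c.png

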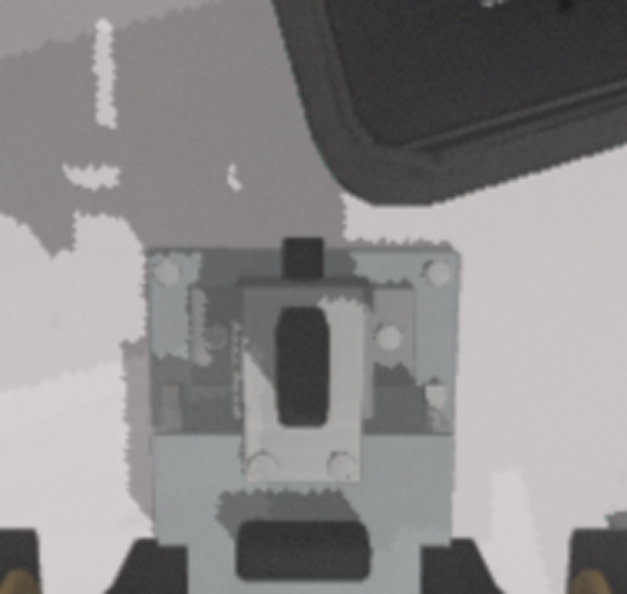

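```bash
python3 - <<'E'
from h import *
d=np.load('w8.npz');c=d['c']
t=np.radians(55.6);ey=np.array([np.cos(t),np.sin(t)]);ex=np.array([ey[1],-ey[0]])
q=c[...,:2]-[500,-90];Y=q@ey;X=q@ex;Z=c[...,2];ok=d['z']>0
k=ok&(abs(X)<25)&(abs(Y-68)<30)&(Z>70)&(Z<100);print('key top',np.percentile(X[k],[2,98]),np.percentile(Y[k],[2,98]),np.percentile(Z[k],[5,50,95]))
d=np.load('top0.npz');c=d['c'];v,u=np.mgrid[:400,:640];z=c[...,2];b=(u>165)&(u<205)&(v>215)&(v<255)
m=b&(z>48.5)&(z<58);rect(c,m,'cap')
plan([501,162,110],None,step=42,grip=0)
E
```

```text
key top [-6.39241561  6.38520859] [57.1741693  81.95761333] [75.33816066 83.45902518 84.7398085 ]
cap 43 mean [499.6 163.4] ctr [499.5 164.1] size [23.4 14.3] ang 69.9 z 50.9
t 16.65 from [523.2 -55.8 153.1] ang -34.42 -> [501. 162. 110.] -34.42
[[-0.196, -0.232, 0.06, np.float64(-0.0), 0], [-0.197, -0.232, 0.06, np.float64(-0.0), 0], [-0.196, -0.232, 0.06, np.float64(-0.0), 0], [-0.197, -0.233, 0.059, np.float64(-0.0), 0], [-0.196, -0.232, 0.06, np.float64(-0.0), 0], [-0.197, -0.232, 0.06, np.float64(-0.0), 0]]
```

The key head top is at about 84 mm, as expected when home, and the guard is unmoved. The crop shows the key at (302,365) in the ear. Now the button; I'll close the fingers and look first.

Emit:
step_arm:
  series:
    - [[-0.196,-0.232,0,0,0],[-0.197,-0.232,0,0,0],[-0.196,-0.232,0,0,0],[-0.197,-0.233,0,0,0],[-0.196,-0.232,0,0,0],[-0.197,-0.132,0,0,0],[0,0,0,0,0],[0,0,0,0,0],[0,0,0,0,0],[0,0,0,0,0]]

```text
time: 17.65
ee_pos: [495.0, 150.9, 153.1]
orientation: [0.955, -0.296, -0.0, 0.0]
contact_force: [-0.4, 0.1, -0.1]
width: 0.7
```

```bash
python3 - <<'E'
from h import *
p,c=shot('wrist','w9');s=robot.sense();print(s['ee_pos'],s['time'],s['width'])
z=c[...,2];b=(np.hypot(c[...,0]-501,c[...,1]-162)<60)&(p['z_map']>0)
rect(c,b&(z>22)&(z<36),'box');rect(c,b&(z>49.5)&(z<58),'cap')
E
```

```text
[494.99269484 150.92678904 153.2900632 ] 17.7 0.4272326251679285
box 1766 mean [506.  168.4] ctr [503.9 165.4] size [56.  56.1] ang 70.8 z 29.7
cap 608 mean [504.3 165.7] ctr [504.3 165.4] size [24.5 24. ] ang 55.1 z 51.6
```

View pics/w9.png

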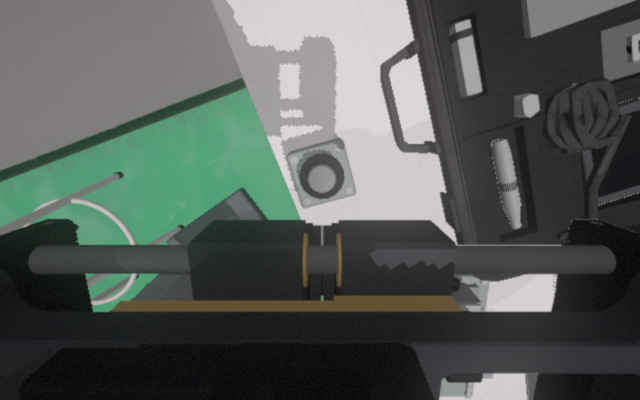

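Wrist view: the cap is at (321,175), which gives a centre of (504.2,165.5) with its top at 51.6.

```bash
python3 -c "
from h import *
plan([504.2,165.5,62],None,step=32,grip=0)"
```

```text
t 17.7 from [495.  150.9 153.3] ang -34.5 -> [504.2 165.6  62. ] -34.5
[[-0.002, -0.048, 0.254, np.float64(-0.0), 0], [-0.002, -0.048, 0.253, np.float64(-0.0), 0], [-0.002, -0.048, 0.254, np.float64(-0.0), 0]]
```

Emit:
step_arm:
  series:
    - [[-0.002,-0.048,0.254,0,0],[-0.002,-0.048,0.253,0,0],[-0.002,-0.048,0.254,0,0],[0,0,0,0,0],[0,0,0,0,0],[0,0,0,0,0],[0,0,0.04,0,0],[0,0,0.04,0,0],[0,0,0.02,0,0],[0,0,0,0,0]]

```text
time: 18.7
ee_pos: [504.2, 166.5, 50.5]
orientation: [0.955, -0.296, 0.001, -0.0]
contact_force: [0.2, -0.7, 2.5]
width: 0.5
```

Emit:
step_arm:
  series:
    - [[0,0,0.02,0,0],[0,0,0.01,0,0],[0,0,0,0,0],[0,0,0,0,0]]

```text
time: 19.1
ee_pos: [504.2, 166.6, 46.9]
orientation: [0.955, -0.296, 0.0, -0.0]
contact_force: [1.5, -1.7, 5.4]
width: 0.3
```

Emit:
step_arm:
  series:
    - [[0,0,0.015,0,0],[0,0,0.015,0,0],[0,0,0,0,0],[0,0,0,0,0]]

```text
time: 19.5
ee_pos: [504.2, 166.6, 46.0]
orientation: [0.955, -0.296, 0.001, -0.0]
contact_force: [-3.6, -1.5, 25.5]
width: 0.5
```

Bottomed out: z 46.0 with 25 N, which is 6 mm of travel. I'll let go and retreat.

Emit:
step_arm:
  series:
    - [[0,0,-0.1,0,0],[0,0,-0.25,0,0],[0,0,-0.35,0,0],[0,0.05,-0.35,0,0],[0,0,0,0,0],[0,0,0,0,0],[0,0,0,0,0],[0,0,0,0,0]]

```text
time: 20.3
ee_pos: [499.0, 161.6, 167.3]
orientation: [0.955, -0.296, -0.002, 0.001]
contact_force: [0.2, 0.7, 0.0]
width: 0.3
```

```bash
python3 - <<'E'
from h import *
p,c=shot('wrist','w10');s=robot.sense();print(s['ee_pos'],s['time'],s['contact_force'])
z=c[...,2];b=(np.hypot(c[...,0]-504,c[...,1]-165)<60)&(p['z_map']>0)
rect(c,b&(z>44)&(z<58),'cap')
p,c=shot('top','t10');a=p['color'][120:300,160:470];cv2.imwrite('pics/t10c.png',cv2.resize(a,None,fx=2.5,fy=2.5,interpolation=2))
v,u=np.mgrid[:400,:640];z=c[...,2];b=(u>225)&(u<312)&(v>195)&(v<270)
rect(c,b&(z>74)&(z<90),'key');rect(c,b&(z>62)&(z<73),'ridge')
E
```

```text
[499.23409644 161.61082901 167.37983512] 20.35 [0.2158522  0.81180768 0.62983736]
cap 571 mean [504.5 166.2] ctr [504.2 165.8] size [24.7 23.7] ang 55.5 z 51.6
key 44 mean [537.6 -35.5] ctr [537.4 -35.7] size [24.9 12.3] ang 59.9 z 83.6
ridge 49 mean [504.5 -76.8] ctr [505.5 -76.8] size [12.6 28.6] ang 53.0 z 68.8
```

View pics/t10c.png

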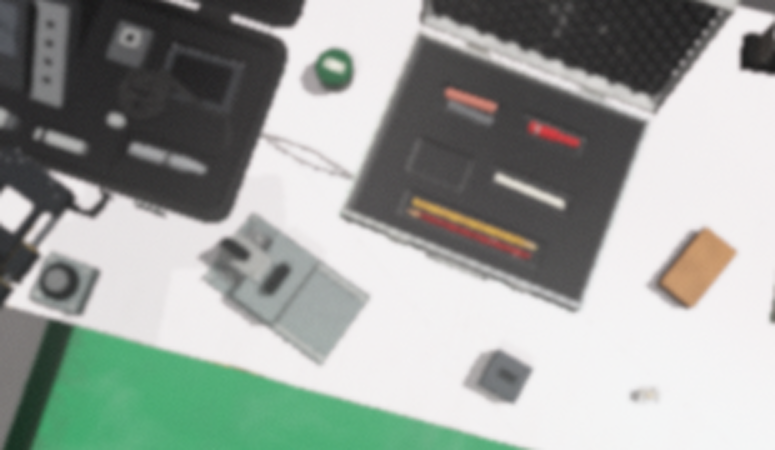

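The top view shows the guard shut with the key in the switch at (235,250), and the button up at (60,282), with its cap measured at 51.6. The bystanders haven't moved and the arm is clear, so I'm handing in.

```bash
python3 -c "
from h import *
print(ticket.job_done())"
```

```text
the job is handed in; nothing more can be done
None
```

I shut the guard, moved the tongue key from its holder into the interlock switch, then pressed and released the start button. The job was handed in at about 20 s of the 67 s allowed; no verdict is reported.

My last checks:
- **Guard:** it stopped at about 13 N on its end stop. The ear window then sat within about 0.3 mm of the slot centre, and the ridge had not moved when I measured it again after the key went in.
- **Key:** it stopped firmly at 22 N. Its head top measured about 83.5–84.7 mm, where 84 mm is fully home. The last top view gave 83.6 mm and showed it standing in the slot.
- **Start button:** it bottomed out at 46.0 mm with 25 N, close to its full 6 mm of travel. After release the cap was back at 51.6 mm, the same as before the press.
- **Surroundings:** in the last top view the pot, forceps, sharpener and sanding block looked unmoved; I compared them by eye only. The arm was clear of everything, with contact force near zero.

Two readings disagreed slightly. The top camera placed the ridge and key about 1 to 5 mm away from where the wrist camera did. I put this down to the top camera's coarse view and went by the wrist camera. The measured arm position also drifted by about 1 mm while settling, so I corrected the key's alignment from wrist pictures before inserting it.

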